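# Square up a row of cartons in a packing tray with a ruler

### The job

Four small cartons stand raggedly in the open-fronted packing tray: pick up the ruler by its handle and use its long edge to push them back into one straight row, all of them square and flush against the tray's back wall, so that the next row will fit in front. Touch the cartons only with the ruler, and leave the tape roll, the jar and the rubber buffers where they are. Then take the ruler out of the tray and leave it lying flat on the bench, handle up, not touching the tray.

Things in the scene. Friction and masses are not known exactly. Their poses are not given: they have to be found in the camera images.
- tray: Cardboard packing tray fixed to the bench. Origin: centre of its floor's underside; x from the open front to the back wall, y to the left, z up. Floor 4 mm thick; inside x -115 to +115 mm, y -155 to +155 mm. Back and side walls 6 mm thick, 34 mm above the bench. No front wall: its front panel lies folded out flat on the bench, 4 mm thick, as far as x = -176 mm.
- back_wall (a point): Foot of the tray's back wall: middle of its inner face, at the floor's top (tray x = +115, y = 0, z = 4 mm). Axes as the tray's.
- ruler: Aluminium ruler lying flat, handle up, on the bench left or right of the tray, its length pointing roughly away from the robot: plate 70 mm wide (its x), 270 mm long (its y), 6 mm thick, both long edges straight; along its middle a black handle rail 16 mm wide (x), 110 mm long (y), from 6 to 38 mm above the underside. Origin: centre of the underside; z up. 0.28 kg, balanced at its middle.
- carton1: Plain white folding carton number 1 of the four in the row, counted from the tray's right end (-y) to its left, standing on the tray floor somewhat in front of the back wall and a little askew: 50 mm deep (its x), 40 mm wide (its y), 45 mm tall, about 0.09 kg; it slides at about 1 N. Origin: centre of its underside. Flush against the back wall its centre is at x = +90 mm of the tray.
- carton2: Plain white folding carton number 2 of the four in the row, counted from the tray's right end (-y) to its left, standing on the tray floor somewhat in front of the back wall and a little askew: 50 mm deep (its x), 40 mm wide (its y), 45 mm tall, about 0.09 kg; it slides at about 1 N. Origin: centre of its underside. Flush against the back wall its centre is at x = +90 mm of the tray.
- carton3: Plain white folding carton number 3 of the four in the row, counted from the tray's right end (-y) to its left, standing on the tray floor somewhat in front of the back wall and a little askew: 50 mm deep (its x), 40 mm wide (its y), 45 mm tall, about 0.09 kg; it slides at about 1 N. Origin: centre of its underside. Flush against the back wall its centre is at x = +90 mm of the tray.
- carton4: Plain white folding carton number 4 of the four in the row, counted from the tray's right end (-y) to its left, standing on the tray floor somewhat in front of the back wall and a little askew: 50 mm deep (its x), 40 mm wide (its y), 45 mm tall, about 0.09 kg; it slides at about 1 N. Origin: centre of its underside. Flush against the back wall its centre is at x = +90 mm of the tray.
- tape_roll: Bystander: roll of clear packing tape lying flat on the bench on the other side of the tray from the ruler, 104 mm diameter, 48 mm high. Origin: centre of underside.
- buffer_a: Bystander: black rubber buffer with steel end plates, 40 mm diameter, 30 mm tall, standing on the bench behind the tray. Origin: centre of underside.
- buffer_b: Bystander: black rubber buffer with steel end plates, 40 mm diameter, 30 mm tall, standing on the bench behind the tray. Origin: centre of underside.
- jar: Bystander: grey plastic jar with white cap, 70 mm diameter, 95 mm tall, standing on the bench behind the tray. Origin: centre of underside.
There are look-alikes about, which are no part of the job. Leave any red look-alike of the carton4 alone.

How it is judged:
By the outcome, as a careful person would: the job done as asked, in the order asked, and still so for the second after the job is handed in, with the robot touching nothing.
It also fails if it takes over 59 s, if anything falls off the work surface, if the arm or the gripper's body presses on something with over 40 N, if the wrist force passes 120 N, or if a joint passes its speed limit or range.

### The arm

A 6-joint arm with a two-finger parallel gripper is mounted at the origin on the work surface. World frame = base frame: x ahead of the robot, y to its left, z up, the work surface at z = 0. Lengths are in mm, angles in rad, forces in N, time in s.
With the tool pointing down it reaches from about 300 to 775 mm from the base axis. Payload 14.6 kg.
Tool frame: the origin (TCP) lies at the very end of the fingers, on their centre line; the grasp point (between the pads) lies 19 mm behind it (grip_point_offset is the distance from the TCP to the grasp point, in mm); z points along the fingers, y is the line along which they close (so a half turn about z gives the same grasp; the last joint's range is limited). The gripper opens to 94 mm and grips with 3 to 60 N. Pads are 16 mm wide; open, the fingers measure 119 mm over their backs; the gripper's body (75 mm by 177 mm) begins 78 mm behind the grasp point.
Start: joints at [-1.227, 0.3, 1.521, -0, 1.321, -0.067], TCP at [219.631, -504.234, 205.446] pointing down, gripper open.
Joint ranges: [-3.03, 3.03], [-0.79, 2.21], [0.23, 2.52], [-1.04, 4.18], [0, 3.07], [-2.55, 2.55]. Speed limits (rad/s): [2.22, 2.22, 2.57, 3.14, 3.14, 3.14].

### API

Orientations are given as [roll, pitch, yaw] about the fixed x, y, z axes, in that order (R = Rz(yaw) Ry(pitch) Rx(roll)).
In Python, from cell import read_state, camera, camera_info, sign_off, grip_point_offset gives the robot as it stands.
- The arm moves only by the shell command python3 -m handwheel 'ROWS' [FORCE]. ROWS is text: rows parted by semicolons, each of 5 numbers parted by spaces: the shift along the world's x, y, z in units of 40 mm (1.0 is 40 mm), then the turn about the world's z in units of 5 degrees (1.0 is 5 degrees), then the closure, from 0 (fully open) to 1 (shut). In form: dx dy dz yaw gripper; .... A call has 1 to 12 rows; each row shifts and turns the commanded pose from where the row before left it; what a row does not reach is not made up. A row lasts 1/12 s, in which the tool goes at most 41.7 mm and 7.16 degrees, less where a joint would pass 70% of its speed; a pose out of reach is approached as far as the arm can. A call is refused whole if a number of a shift passes 1 or a number of a turn 1, either way. A call with a gripper value outside its range is refused whole. The fingers move at their own pace and stop on an object; FORCE is the grip in N (left out, the last holds). Time passes only in rows, so rows that do not move let the fingers close. It gives the time, the measured TCP pose, the force, the opening and the grip force at its end, in the units of the state.
- read_state(): the state, without advancing time (a new reading comes with each control period).
- camera(name): name is "side" or "top"; returns (picture, depth): 420x560x3 uint8, red, green, blue; 420x560 float32, mm along the optical axis (not along the pixel's ray), 0 where there is no reading.
- camera_info(name): a dict with "intrinsics" (3x3 intrinsics, pixels), "k1" (the pictures are not rectified: a ray, as slopes to the right and down, at radius r is drawn at 1 + k1 r^2 times it, then the intrinsics apply), "world_from_camera" (4x4, takes a point from camera to world coordinates). Camera axes: x right, y down, z forward; pixel columns grow to the right and rows downward; lengths in mm; the calibration is good to about 2 mm. A picture is of the moment at which its call begins. camera_info takes no time and is no camera call.
- sign_off(): hands the job in; it is judged then, once.
The state is a dict: "clock": time; "joints": joint angles; "qd": joint speeds; "effort": joint torques, N m; "eef_pos": TCP position; "eef_rot": TCP orientation; "wrist_force": force on the tool from outside, world axes, zero at the start; "moment": the same for the moment, N m; "finger_gap": finger opening in mm; "finger_force": force on a finger pad.
Only numpy, scipy, OpenCV 4.12 (cv2) and the standard library are available. Lean on these libraries where they do the work, as an engineer would, in place of code of your own. Each camera call takes 0.05 s, during which the arm holds its last target. There are 200 camera calls.

## Working session

There is one attempt and no reset: what is moved stays moved. The work goes in short steps, Python scripts to look and compute and a shell command to move; the robot and the scene stay as the last step left them, time stands still between calls to the robot, and variables do not carry over. Pictures are saved under pics/ and viewed, at most 10 in all, crops included, and the job is handed in when it is done.

```bash
mkdir -p pics; cat > h.py <<'E'
import numpy as np, cv2
from cell import *
def look(n,tag):
    p,d=camera(n); np.savez(f'pics/{tag}.npz',p=p,d=d); cv2.imwrite(f'pics/{tag}.png',p[:,:,::-1]); return p,d
def rays(n,uv):
    i=camera_info(n);K=np.array(i['intrinsics'],float);T=np.array(i['world_from_camera'])
    uv=np.asarray(uv,float).reshape(-1,2)
    q=np.c_[(uv[:,0]-K[0,2])/K[0,0],(uv[:,1]-K[1,2])/K[1,1]];s=q.copy()
    for _ in range(20): s=q/(1+i['k1']*(s**2).sum(1,keepdims=True))
    return T[:3,3],np.c_[s,np.ones(len(s))],T
def plane(n,uv,z):
    o,s,T=rays(n,uv);w=s@T[:3,:3].T
    return o+w*((z-o[2])/w[:,2])[:,None]
def depthpts(n,d):
    v,u=np.mgrid[:d.shape[0],:d.shape[1]]
    o,s,T=rays(n,np.c_[u.ravel(),v.ravel()]);P=(s*d.ravel()[:,None])@T[:3,:3].T+o
    P[d.ravel()==0]=np.nan
    return P.reshape(*d.shape,3)
E
python3 - <<'E'
from h import *
for n in('top','side'):
    look(n,n+'0'); i=camera_info(n); print(np.round(i['world_from_camera'],2).tolist(),i['k1'])
print(read_state(),grip_point_offset)
E
```

```text
[[-0.0, -0.99, 0.12, 452.18], [-1.0, 0.0, 0.01, 16.28], [-0.01, -0.12, -0.99, 1279.46], [0.0, 0.0, 0.0, 1.0]] -0.15881512030814504
[[1.0, -0.02, 0.05, 540.18], [-0.05, -0.61, 0.79, -989.03], [0.02, -0.79, -0.61, 823.87], [0.0, 0.0, 0.0, 1.0]] -0.046866810280645405
{'clock': 0.1, 'joints': array([-1.22661421e+00,  3.00427757e-01,  1.52151410e+00, -3.11251104e-05,
        1.32072555e+00, -6.65826856e-02]), 'qd': array([ 5.46772685e-04, -7.00977070e-05, -2.20472467e-03,  1.70806506e-03,
        5.22778868e-04,  6.56162296e-04]), 'effort': array([ 1.86873745e-03, -5.32643616e+01, -3.53283978e+01,  7.09460699e-02,
        2.34522752e-02, -6.15678891e-05]), 'eef_pos': array([ 219.53763425, -504.02120158,  204.93844846]), 'eef_rot': array([-3.14051828e+00, -4.14249099e-05,  4.10772494e-01]), 'wrist_force': array([-0.79451107, -0.11400235,  0.77029147]), 'moment': array([-0.03015433,  0.03222719,  0.03093574]), 'finger_force': 0.0, 'finger_gap': 94.15664105239775} 18.8
```

View pics/top0.png

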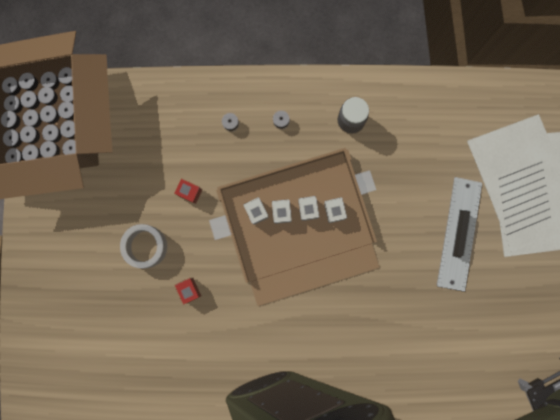

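View pics/side0.png

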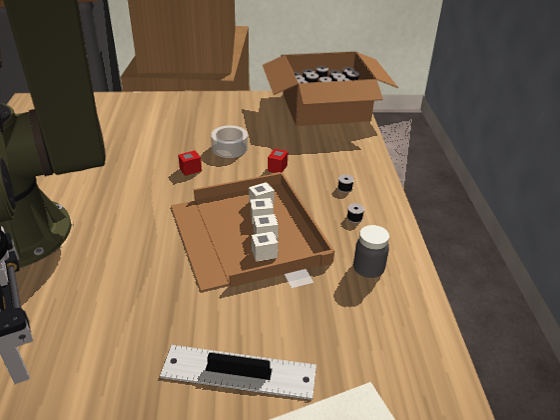

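The top view shows the cartons at (256,210), (282,211), (309,208) and (335,210). The tray's back wall runs (221,187)–(346,153), and the ruler is on the right at (460,235). The tape is at (142,246). The red look-alikes are at (187,190) and (187,291), both outside the tray.

```bash
cat > meas.py <<'E'
from h import *
def comps(mask,amin):
    n,l,s,c=cv2.connectedComponentsWithStats(mask.astype(np.uint8))
    return [l==k for k in range(1,n) if s[k,4]>=amin]
def rect(n,m,z):
    c=max(cv2.findContours(m.astype(np.uint8),0,cv2.CHAIN_APPROX_NONE)[0],key=cv2.contourArea)
    h=cv2.convexHull(c)[:,0]
    r=cv2.minAreaRect(plane(n,h,z)[:,:2].astype(np.float32))
    return r
def cartons(n,tag):
    f=np.load(f'pics/{tag}.npz');p=f['p'];P=depthpts(n,f['d'])
    ok=(abs(P[:,:,2]-49)<7)&(p.min(2)>30)&(p.max(2).astype(int)-p.min(2)<60)
    return p,P,ok
E
python3 - <<'E'
from meas import *
p,P,ok=cartons('top','top0')
Z=P[:,:,2]
hsv=cv2.cvtColor(p,cv2.COLOR_RGB2HSV)
print('bench z',np.nanmedian(Z[330:360,100:200]),np.nanstd(Z[330:360,100:200]))
roi=np.zeros(Z.shape,bool);roi[150:310,215:380]=1
for m in comps(ok&roi,60):
    v,u=np.nonzero(m);print('carton?',u.mean().round(1),v.mean().round(1),m.sum(),np.nanmedian(Z[m]).round(1),rect('top',m,49))
# ruler
roi2=np.zeros(Z.shape,bool);roi2[170:300,430:490]=1
pl=roi2&(hsv[:,:,1]<60)&(hsv[:,:,2]>90)
for m in comps(pl,300): print('plate',m.sum(),np.nanmedian(Z[m]),rect('top',m,6))
rl=roi2&(hsv[:,:,2]<60)
for m in comps(rl,100): print('rail',m.sum(),np.nanmedian(Z[m]),rect('top',m,38), np.nanmean(P[m&(abs(Z-38)<5)],0))
# walls
w=roi&(Z>24)&(Z<40)&(hsv[:,:,1]>60)
for m in comps(w,50): print('wall',m.sum(),np.nanmedian(Z[m]))
im=p[:,:,::-1].copy(); im[w]=(0,255,0); im[ok&roi]=(255,0,0)
cv2.imwrite('pics/a.png',cv2.resize(im[140:320,200:500],None,fx=2.6,fy=2.6,interpolation=0))
E
```

```text
bench z 0.7211511365435399 2.5428973429768322
carton? 254.9 209.9 369 49.4 ((573.5828247070312, 98.00445556640625), (50.37713623046875, 39.659000396728516), 26.535106658935547)
carton? 308.0 207.2 370 49.8 ((579.4722290039062, -25.411685943603516), (50.373260498046875, 40.12438201904297), 8.164974212646484)
carton? 335.2 209.1 373 49.2 ((575.0298461914062, -88.74275207519531), (50.30255126953125, 40.307861328125), 13.147137641906738)
carton? 280.9 210.6 367 49.6 ((572.063232421875, 37.71339416503906), (50.098838806152344, 40.06315231323242), 6.163785934448242)
plate 3059 5.63789004680018 ((532.0924682617188, -410.0318603515625), (97.9273910522461, 306.74664306640625), 78.49686431884766)
rail 368 35.5210641967858 ((516.2914428710938, -389.3790283203125), (20.126792907714844, 107.7868423461914), 78.20259857177734) [ 516.49015526 -393.21536692   37.48293542]
wall 987 33.82082436230803
```

View pics/a.png

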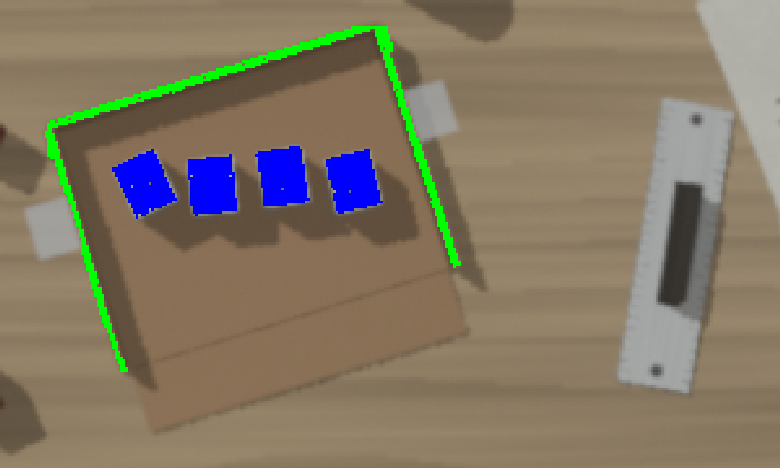

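Carton tops fit 50×40 mm at z≈49, and the wall tops lie at z≈34. Next I need the tray pose and a cleaner ruler fit.

```bash
cat >> meas.py <<'E'
def tray(tag,n='top'):
    p,P,_=cartons(n,tag);Z=P[:,:,2];hsv=cv2.cvtColor(p,cv2.COLOR_RGB2HSV)
    roi=np.zeros(Z.shape,bool);roi[150:310,215:380]=1
    m=comps(roi&(Z>28)&(Z<40)&(hsv[:,:,1]>60),50)
    return rect(n,max(m,key=lambda a:a.sum()),34)
E
python3 - <<'E'
from meas import *
(c,s,a)=tray('top0');print(c,s,a)
p,P,ok=cartons('top','top0');Z=P[:,:,2];hsv=cv2.cvtColor(p,cv2.COLOR_RGB2HSV)
poly=np.zeros(Z.shape,np.uint8)
cv2.fillPoly(poly,[np.array([[446,174],[484,180],[472,297],[432,291]])],1)
m=(poly>0)&(hsv[:,:,1]<55)&(hsv[:,:,2]>100)
m=cv2.morphologyEx(m.astype(np.uint8),cv2.MORPH_OPEN,np.ones((3,3)))
for q in comps(m>0,500): print('plate',q.sum(),rect('top',q,6))
# tray-frame
th=np.deg2rad(a if s[0]<s[1] else a-90);R=np.array([[np.cos(th),-np.sin(th)],[np.sin(th),np.cos(th)]])
depth=min(s);origin=np.array(c)-R@[3,0]
print('tray yaw',np.rad2deg(th),'origin',origin)
roi=np.zeros(Z.shape,bool);roi[150:310,215:380]=1
for q in comps(ok&roi,60):
    r=rect('top',q,49);b=cv2.boxPoints(r);print((R.T@(np.array(r[0])-origin)).round(1),'yaw',round(r[2]-np.rad2deg(th),1), ((b-origin)@R)[:,0].round(0))
for u,v in((187,190),(187,291)): print(plane('top',(u,v),45))
E
```

```text
(566.023193359375, 2.463287353515625) (237.1246337890625, 330.7891845703125) 17.430707931518555
plate 2786 ((518.7496337890625, -395.9048767089844), (75.4943618774414, 273.93109130859375), 78.40384674072266)
tray yaw 17.430707931518555 origin [563.1609536    1.56463082]
[38.8 88.9] yaw 9.1 [11. 17. 67. 61.]
[  7.5 -30.6] yaw -9.3 [-14. -21.  29.  36.]
[-15.7 -89.7] yaw -4.3 [-39. -42.   8.  11.]
[19.3 31.8] yaw -11.3 [-1. -9. 40. 48.]
[[621.85270526 259.53483327  45.        ]]
[[385.45072359 255.95108713  45.        ]]
```

```bash
cat >> meas.py <<'E'
def line(pts):
    l=cv2.fitLine(np.asarray(pts,np.float32),cv2.DIST_HUBER,0,.01,.01).ravel();d=l[:2];
    return l[2:],d
def ang(d): return np.rad2deg(np.arctan2(d[1],d[0]))
E
python3 - <<'E'
from meas import *
p,P,ok=cartons('top','top0');Z=P[:,:,2];hsv=cv2.cvtColor(p,cv2.COLOR_RGB2HSV)
roi=np.zeros(Z.shape,bool);roi[150:310,215:380]=1
m=max(comps(roi&(Z>28)&(Z<40)&(hsv[:,:,1]>60),50),key=lambda a:a.sum())
v,u=np.nonzero(m);W=plane('top',np.c_[u,v],34)[:,:2]
th=np.deg2rad(17);o=np.array([563,1.5])
for k in range(4):
    R=np.array([[np.cos(th),-np.sin(th)],[np.sin(th),np.cos(th)]])
    L=(W-o)@R
    b=L[(L[:,0]>105)&(abs(L[:,1])<145)]; l=L[(L[:,1]>145)&(L[:,0]<95)];r=L[(L[:,1]<-145)&(L[:,0]<95)]
    (cb,db),(cl,dl),(cr,dr)=line(b),line(l),line(r)
    ab=(ang(db)%180)-90; f=lambda d:(ang(d)+90)%180-90
    al,ar=f(dl),f(dr)
    print(np.rad2deg(th),o,'res angles',ab,al,ar,'x back',np.median(b[:,0]),np.percentile(b[:,0],[3,97]),'y',np.median(l[:,1]),np.median(r[:,1]))
    o=o+R@[np.median(b[:,0])-118,(np.median(l[:,1])+np.median(r[:,1]))/2]; th+=np.deg2rad(ab)
# ruler
poly=np.zeros(Z.shape,np.uint8)
cv2.fillPoly(poly,[np.array([[446,174],[484,180],[472,297],[432,291]])],1)
m=(poly>0)&(hsv[:,:,1]<55)&(hsv[:,:,2]>100)
m=cv2.morphologyEx(m.astype(np.uint8),cv2.MORPH_OPEN,np.ones((3,3)));m=max(comps(m>0,500),key=lambda a:a.sum())
c=max(cv2.findContours(m.astype(np.uint8),0,1)[0],key=cv2.contourArea)[:,0]
X=plane('top',c,6)[:,:2]; t=np.deg2rad(-9)
for _ in range(3):
    B=np.array([[np.cos(t),-np.sin(t)],[np.sin(t),np.cos(t)]]);C=X.mean(0) if _==0 else C
    L=(X-C)@B; e=[L[(L[:,1]*s>25)&(abs(L[:,0])<115)] for s in(1,-1)]
    g=[line(q) for q in e]; aa=[f(q[1]) for q in g]; mid=[np.median(q[:,1]) for q in e]
    print('ruler',C,np.rad2deg(t),aa,mid,L[:,0].min(),L[:,0].max())
    C=C+B@[(L[:,0].min()+L[:,0].max())/2,sum(mid)/2];t+=np.deg2rad(np.mean(aa))
rm=(poly>0)&(abs(Z-38)<6)&(hsv[:,:,2]<70)
v,u=np.nonzero(rm);Q=plane('top',np.c_[u,v],38)[:,:2];c0,d0=line(Q);print('rail',rm.sum(),Q.mean(0),f(d0),((Q-c0)@d0).min(),((Q-c0)@d0).max())
E
```

```text
17.0 [563.    1.5] res angles 0.18538666 0.4666443 0.35891724 x back 117.73084517580354 [114.21884508 121.14013331] y 158.377910426943 -157.27379999081128
17.18538666197914 [562.58120064   1.94923978] res angles -0.004211426 0.26898193 0.12905884 x back 118.01343175207842 [114.47966163 121.40109495] y 157.7935927089613 -157.8104268079128
17.18117523628914 [562.59651965   1.94516712] res angles 7.6293945e-06 0.27319336 0.13327026 x back 118.00711939535607 [114.4701657  121.38782672] y 157.79787949212366 -157.80022058178102
17.18118286568361 [562.60366712   1.94615184] res angles -7.6293945e-06 0.27318573 0.13327026 x back 117.99998710327672 [114.46303917 121.38070939] y 157.7990575210378 -157.79905327803726
ruler [ 517.50518718 -395.6737512 ] -9.0 [np.float32(-2.5136108), np.float32(-2.5987854)] [np.float64(36.00692674945156), np.float64(-35.467838131059366)] -136.81229992177646 138.94438751744087
ruler [ 518.60027223 -395.57429142] -11.556198083433861 [np.float32(0.0741272), np.float32(-0.04258728)] [np.float64(35.705783023884834), np.float64(-36.416264591138386)] -136.7722482844022 137.18366266819115
ruler [ 518.73064444 -395.96354012] -11.540428125462967 [np.float32(0.05835724), np.float32(-0.05835724)] [np.float64(36.07642801259052), np.float64(-36.06479128305392)] -136.98551849811145 136.98015874845373
rail 268 [ 516.90934178 -393.87038765] -10.997063 -52.468905068602666 53.92012357987305
```

```bash
python3 -m handwheel '.5 .18 0 0 0;.5 .18 0 -.8 0;.5 .18 0 -.8 0;.5 .18 0 -.8 0;.5 .18 0 -.8 0;.5 .18 0 -.8 0;.5 .18 0 -.8 0;.5 .18 -.2 -.8 0;.5 .18 -.4 -.8 0;.5 .18 -.6 -.6 0;.5 .18 -.6 0 0;.5 .18 -.6 0 0' 15; python3 -m handwheel '.5 .18 -.5 0 0;.5 .18 -.3 0 0;.44 .2 0 0 0;0 0 0 0 0;0 0 0 0 0'
```

```text
clock: 1.1
eef_pos: [460.4, -417.2, 108.1]
eef_rot: [-3.141, 0.0, -0.2]
wrist_force: [0.7, -1.1, 0.0]
finger_gap: 93.7
finger_force: 0.0
clock: 1.52
eef_pos: [517.4, -394.9, 76.9]
eef_rot: [-3.141, 0.001, -0.199]
wrist_force: [0.6, -0.8, 0.4]
finger_gap: 94.2
finger_force: 0.0
```

```bash
python3 -m handwheel '0 0 -.5 0 0;0 0 -.5 0 0;0 0 -.4 0 0;0 0 -.25 0 0;0 0 0 0 0;0 0 0 0 0;0 0 0 0 1;0 0 0 0 1;0 0 0 0 1;0 0 0 0 1;0 0 0 0 1;0 0 0 0 1' 20; python3 -m handwheel '0 0 0 0 1;0 0 0 0 1;0 0 0 0 1;0 0 0 0 1;0 0 0 0 1;0 0 0 0 1' 45
```

```text
clock: 2.52
eef_pos: [517.3, -395.4, 11.6]
eef_rot: [3.141, -0.0, -0.2]
wrist_force: [0.1, -0.5, 0.6]
finger_gap: 57.3
finger_force: 0.0
clock: 3.02
eef_pos: [517.2, -395.5, 11.4]
eef_rot: [3.142, 0.0, -0.2]
wrist_force: [-0.8, -0.7, -1.0]
finger_gap: 17.8
finger_force: 0.5
```

```bash
python3 -m handwheel '0 0 0 0 1;0 0 0 0 1;0 0 0 0 1;0 0 .2 0 1;0 0 .5 0 1;0 0 .7 0 1;0 0 .7 0 1;0 0 .6 0 1;0 0 .3 0 1;0 0 0 .5 1;0 0 0 1 1;0 .2 0 1 1' 45;python3 -m handwheel '0 .4 0 1 1;-.1 .4 0 1 1;-.1 .4 0 1 1;-.1 .4 0 1 1;-.1 .4 0 1 1;-.1 .4 0 1 1;-.1 .4 0 1 1;-.1 .4 0 1 1;-.1 .4 0 1 1;-.1 .4 0 1 1;-.1 .4 0 1 1;-.1 .4 0 1 1';python3 -m handwheel '0 .5 0 1 1;0 .5 0 1 1;0 .5 0 1 1;0 .5 0 1 1;0 .5 0 1 1;0 .5 0 1 1;0 .5 0 1 1;0 .4 0 1 1;0 .2 0 1 1;0 .1 0 .24 1;0 0 0 0 1;0 0 0 0 1'
```

```text
clock: 4.02
eef_pos: [516.8, -388.0, 131.0]
eef_rot: [-3.141, 0.001, 0.021]
wrist_force: [-0.6, 0.6, -2.3]
finger_gap: 15.5
finger_force: 45.0
clock: 5.02
eef_pos: [472.6, -194.4, 131.0]
eef_rot: [-3.141, -0.0, 1.07]
wrist_force: [0.4, -0.5, -2.6]
finger_gap: 15.5
finger_force: 45.0
clock: 6.02
eef_pos: [473.1, -27.7, 131.3]
eef_rot: [-3.141, -0.0, 1.869]
wrist_force: [0.3, 0.2, -2.3]
finger_gap: 15.8
finger_force: 45.0
```

```bash
python3 - <<'E'
from h import *
a,_=look('top','top1');b,_=look('side','side1')
cv2.imwrite('pics/b.png',np.hstack([a[130:330,170:450],b[130:330,130:410]])[:,:,::-1])
E
```

```text
(no output)
```

View pics/b.png

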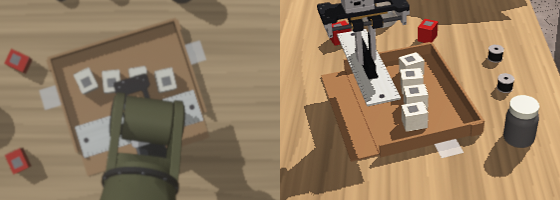

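The ruler is held level across the tray in front of the cartons. In the left crop its ends show at about (90,140) and (190,110). Next I'll measure its actual yaw and centre in hand.

```bash
cat >> meas.py <<'E'
TO=np.array([562.6,1.95]);TH=np.deg2rad(17.2);TR=np.array([[np.cos(TH),-np.sin(TH)],[np.sin(TH),np.cos(TH)]])
def ruler(tag,z):
    p,P,_=cartons('top',tag);Z=P[:,:,2];hsv=cv2.cvtColor(p,cv2.COLOR_RGB2HSV)
    m=(abs(Z-z)<7)&(hsv[:,:,1]<60)&(hsv[:,:,2]>95)
    m[:130]=m[330:]=0;m[:,:170]=m[:,450:]=0
    v,u=np.nonzero(cv2.morphologyEx(m.astype(np.uint8),cv2.MORPH_OPEN,np.ones((2,2))))
    L=(plane('top',np.c_[u,v],z)[:,:2]-TO)@TR
    print('n',len(u),'y',L[:,1].min(),L[:,1].max())
    for side in(1,-1):
        e=[]
        for y in np.arange(-130,131,6):
            q=L[abs(L[:,1]-y)<3,0]
            if len(q)>8: e.append((y,q.max() if side>0 else q.min()))
        e=np.array(e);print(side,e.round(0).tolist());l=line(e);print('angle',ang(l[1]),'mid',np.median(e,0))
E
python3 - <<'E'
from meas import *
ruler('top1',126)
E
```

```text
n 1642 y -134.2653613103321 136.8265480460124
1 [[-130.0, -63.0], [-124.0, -63.0], [-118.0, -63.0], [-112.0, -64.0], [-106.0, -63.0], [-100.0, -63.0], [-94.0, -63.0], [-88.0, -63.0], [-82.0, -63.0], [38.0, -83.0], [44.0, -121.0], [50.0, -115.0], [56.0, -63.0], [62.0, -63.0], [68.0, -62.0], [74.0, -62.0], [80.0, -62.0], [86.0, -63.0], [92.0, -62.0], [98.0, -63.0], [104.0, -62.0], [110.0, -62.0], [116.0, -62.0], [122.0, -63.0], [128.0, -62.0]]
angle 0.15347625 mid [ 56.         -62.79507993]
-1 [[-130.0, -133.0], [-124.0, -132.0], [-118.0, -133.0], [-112.0, -133.0], [-106.0, -132.0], [-100.0, -132.0], [-94.0, -132.0], [-88.0, -72.0], [-82.0, -71.0], [38.0, -132.0], [44.0, -131.0], [50.0, -132.0], [56.0, -131.0], [62.0, -79.0], [68.0, -104.0], [74.0, -116.0], [80.0, -130.0], [86.0, -132.0], [92.0, -132.0], [98.0, -132.0], [104.0, -132.0], [110.0, -132.0], [116.0, -131.0], [122.0, -132.0], [128.0, -132.0]]
angle 0.20830424 mid [  56.         -131.83725194]
```

```bash
python3 -m handwheel '0 .03 -.3 0 1;0 0 -.5 0 1;0 0 -.5 0 1;0 0 -.5 0 1;0 0 -.4 0 1;0 0 -.3 0 1;0 0 -.2 0 1;0 0 -.1 0 1;0 0 -.03 0 1;0 0 0 0 1;0 0 0 0 1;0 0 0 0 1'; python3 - <<'E'
from h import *
a,_=look('top','top2');b,_=look('side','side2')
cv2.imwrite('pics/c.png',cv2.resize(b[130:330,130:410],None,fx=2.5,fy=2.5)[:,:,::-1])
print(read_state()['wrist_force'])
E
```

```text
clock: 7.12
eef_pos: [473.6, -26.3, 18.9]
eef_rot: [3.141, 0.0, 1.871]
wrist_force: [-0.9, 0.1, -3.1]
finger_gap: 15.9
finger_force: 45.0
[-0.1475269  -0.40853185 -3.14034363]
```

View pics/c.png

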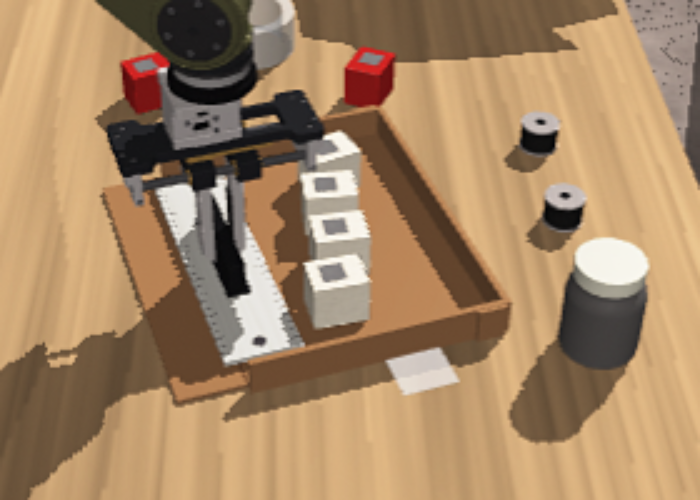

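The ruler is down inside the tray mouth: its near end is at (260,345), and its edge is clear of the front carton at (335,290). Nothing is touching, so I'll start the push.

```bash
python3 -m handwheel '.08 .025 0 0 1;.1 .031 0 0 1;.1 .031 0 0 1;.1 .031 0 0 1;.1 .031 0 0 1;.1 .031 0 0 1;.1 .031 0 0 1;.1 .031 0 0 1;.1 .031 0 0 1;.1 .031 0 0 1;.1 .031 0 0 1;.1 .031 0 0 1' | grep -v rot;python3 -m handwheel '.1 .031 0 0 1;.1 .031 0 0 1;.1 .031 0 0 1;.1 .031 0 0 1;.1 .031 0 0 1;.1 .031 0 0 1;.1 .031 0 0 1;.1 .031 0 0 1;.1 .031 0 0 1;.05 .0155 0 0 1;0 0 0 0 1'; python3 - <<'E'
from meas import *
a,_=look('top','top3');b,_=look('side','side3')
cv2.imwrite('pics/d.png',np.hstack([cv2.resize(q,None,fx=1.4,fy=1.8) for q in(a[130:330,170:450],b[130:330,130:410])])[:,:,::-1])
s=read_state()
print(s['wrist_force'],(s['eef_pos'][:2]-TO)@TR)
E
```

```text
clock: 8.22
eef_pos: [520.7, -11.5, 18.2]
wrist_force: [-1.9, -0.5, -2.8]
finger_gap: 15.6
finger_force: 45.0
clock: 9.13
eef_pos: [559.1, 0.3, 18.3]
eef_rot: [3.141, 0.0, 1.872]
wrist_force: [0.4, -0.3, -3.8]
finger_gap: 15.5
finger_force: 45.0
[ 0.14532402  0.85342183 -2.80593609] [-4.17034481 -0.46499075]
```

View pics/d.png

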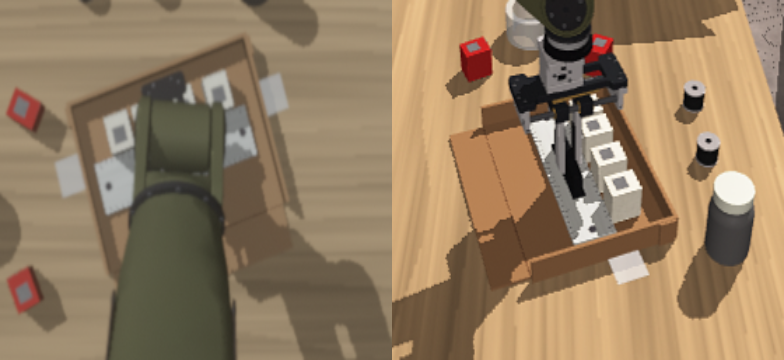

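The cartons are riding squarely on the ruler edge, about 34 mm from the wall. I'll carry on, then creep to contact while watching the force.

```bash
python3 -m handwheel '.08 .025 0 0 1;.08 .025 0 0 1;.08 .025 0 0 1;.08 .025 0 0 1;.08 .025 0 0 1;.08 .025 0 0 1;.08 .025 0 0 1;.05 .0155 0 0 1;.03 .0093 0 0 1;0 0 0 0 1' | grep -v finger; python3 -m handwheel '.02 .0062 0 0 1;.02 .0062 0 0 1;.02 .0062 0 0 1;0 0 0 0 1'| grep -v finger; python3 -m handwheel '.02 .0062 0 0 1;.02 .0062 0 0 1;0 0 0 0 1'| grep -v finger;python3 -c "
from meas import *
s=read_state();print((s['eef_pos'][:2]-TO)@TR,s['wrist_force'])"
```

```text
clock: 10.07
eef_pos: [584.4, 8.3, 18.2]
eef_rot: [3.141, 0.0, 1.872]
wrist_force: [-1.8, 0.1, -2.8]
clock: 10.4
eef_pos: [586.6, 9.0, 18.2]
eef_rot: [3.141, -0.0, 1.872]
wrist_force: [-3.0, -1.1, -1.3]
clock: 10.65
eef_pos: [588.2, 9.5, 18.2]
eef_rot: [3.141, 0.0, 1.872]
wrist_force: [-2.1, 0.1, -1.9]
[26.69218128 -0.39893251] [-2.12883777  0.13250758 -1.92066133]
```

```bash
for i in 1 ; do python3 -m handwheel '.02 .0062 0 0 1;.02 .0062 0 0 1;0 0 0 0 1'| grep -E 'pos|wrist'; done; python3 -m handwheel '.02 .0062 0 0 1;.02 .0062 0 0 1;0 0 0 0 1'| grep -E 'pos|wrist'; python3 -m handwheel '.02 .0062 0 0 1;0 0 0 0 1'| grep -E 'pos|rot|wrist'
```

```text
eef_pos: [589.8, 10.0, 18.2]
wrist_force: [-1.9, -0.0, -1.4]
eef_pos: [591.4, 10.5, 18.2]
wrist_force: [-1.9, -1.1, -0.8]
eef_pos: [591.8, 10.6, 18.2]
eef_rot: [-3.141, -0.0, 1.872]
wrist_force: [-6.5, -1.2, 0.4]
```

Contact is starting at tray x≈30.5, as predicted. A little further to seat all four.

```bash
python3 -m handwheel '.02 .0062 0 0 1;0 0 0 0 1;0 0 0 0 1'| grep -E 'pos|rot|wrist';python3 -m handwheel '.02 .0062 0 0 1;0 0 0 0 1;0 0 0 0 1'| grep -E 'pos|rot|wrist'; python3 -c "
from meas import *
s=read_state();print((s['eef_pos'][:2]-TO)@TR,s['wrist_force'],s['moment'])"
```

```text
eef_pos: [591.8, 10.6, 18.2]
eef_rot: [-3.139, -0.0, 1.872]
wrist_force: [-11.8, -2.8, 4.7]
eef_pos: [591.8, 10.7, 18.2]
eef_rot: [-3.137, -0.001, 1.872]
wrist_force: [-19.1, -5.1, 9.9]
[30.50588508 -0.2963463 ] [-19.10788891  -5.1129158    9.9096292 ] [-0.97314475  3.33985798 -0.03014641]
```

About 20 N with zero yaw moment means the row is seated evenly. I'll withdraw straight back, lift, and look.

```bash
python3 -m handwheel '-.06 -.0186 0 0 1;-.1 -.031 0 0 1;-.2 -.062 0 0 1;-.3 -.093 0 0 1;-.4 -.124 0 0 1;-.4 -.124 0 0 1;-.4 -.124 0 0 1;-.4 -.124 0 0 1;-.4 -.124 0 0 1;-.2 -.062 .2 0 1;0 0 .5 0 1;0 0 .7 0 1' | grep -E 'pos|wrist'; python3 -m handwheel '0 0 .6 0 1;0 0 .5 0 1;0 0 .3 0 1;0 -.5 0 -1 1;0 -.5 0 -1 1;0 -.5 0 -1 1;0 -.5 0 -1 1;0 -.5 0 -1 1;0 -.5 0 -1 1;0 -.5 0 -1 1;0 -.5 0 -1 1;0 -.5 0 -1 1';python3 -m handwheel '0 -.4 0 -1 1;.1 -.4 0 -1 1;.1 -.4 0 -1 1;.1 -.4 0 -1 1;.1 -.4 0 -1 1;.1 -.4 0 -1 1;.1 -.4 0 -1 1;.1 -.4 0 -1 1;.1 -.4 0 -1 1;.1 -.4 0 -1 1;.1 -.4 0 -1 1;.1 -.3 0 -1 1'; python3 - <<'E'
from meas import *
look('top','top4')
p,P,ok=cartons('top','top4')
roi=np.zeros(ok.shape,bool);roi[150:310,215:380]=1
for q in comps(ok&roi,60):
    r=rect('top',q,49);b=cv2.boxPoints(r);print(r[1],((np.array(r[0])-TO)@TR).round(1),'yaw',round(r[2]-17.2,1),((b-TO)@TR)[:,0].round(1))
cv2.imwrite('pics/e.png',cv2.resize(p[130:320,200:480],None,fx=2.5,fy=2.5)[:,:,::-1])
E
```

```text
eef_pos: [477.5, -24.4, 73.5]
wrist_force: [0.7, 0.6, -2.0]
clock: 13.82
eef_pos: [478.9, -205.2, 130.3]
eef_rot: [3.141, -0.0, 1.082]
wrist_force: [-0.9, -0.2, -3.2]
finger_gap: 15.9
finger_force: 45.0
clock: 14.82
eef_pos: [523.0, -393.4, 130.0]
eef_rot: [3.141, -0.0, 0.034]
wrist_force: [-0.5, -0.3, -3.6]
finger_gap: 15.7
finger_force: 45.0
(51.248592376708984, 40.36588668823242) [ 89.7 -87.8] yaw 0.2 [ 64.   64.1 115.4 115.2]
(51.0894775390625, 40.124969482421875) [ 89.7 -26.7] yaw 0.6 [ 64.   64.4 115.5 115. ]
(51.01837158203125, 39.96602249145508) [89.9 37.1] yaw 1.0 [ 64.   64.7 115.7 115.1]
(51.56517791748047, 39.89712142944336) [89.7 85. ] yaw -0.2 [ 64.   63.8 115.4 115.5]
```

View pics/e.png

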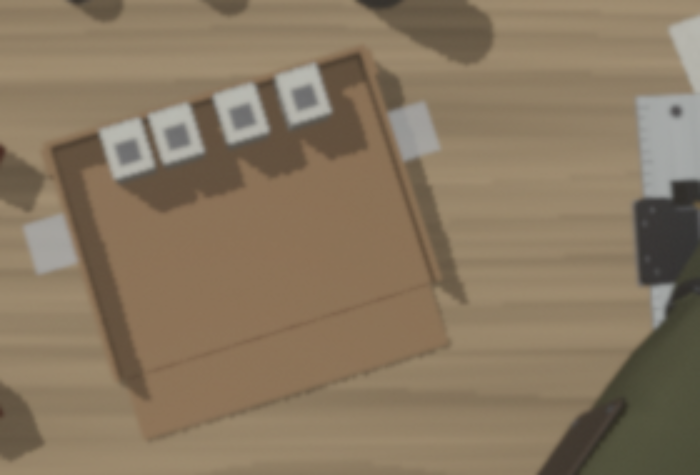

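All four cartons sit at tray x≈89.8 and are square: at (127,150), (177,135), (242,115) and (303,95) in the crop. The ruler is now outside the tray at right, so I'll lay it back where it came from.

```bash
python3 -m handwheel '-.05 -.02 0 -.9 1;-.05 -.02 0 -.9 1;-.045 -.01 0 -.88 1;0 0 -.3 0 1;0 0 -.6 0 1;0 0 -.7 0 1;0 0 -.6 0 1;0 0 -.4 0 1;0 0 -.2 0 1;0 0 -.08 0 1;0 0 -.03 0 1;0 0 0 0 1'; python3 -m handwheel '0 0 -.03 0 1;0 0 0 0 1'
```

```text
clock: 15.87
eef_pos: [517.8, -394.5, 14.6]
eef_rot: [3.141, -0.001, -0.194]
wrist_force: [0.8, 0.7, -2.2]
finger_gap: 15.7
finger_force: 45.0
clock: 16.03
eef_pos: [517.7, -394.6, 13.5]
eef_rot: [3.141, -0.001, -0.194]
wrist_force: [-0.5, -0.8, -1.9]
finger_gap: 15.9
finger_force: 45.0
```

```bash
python3 -m handwheel '0 0 -.02 0 1;0 0 -.02 0 1;0 0 -.015 0 1;0 0 0 0 1;0 0 0 0 1'; python3 -m handwheel '0 0 0 0 .9;0 0 0 0 .8;0 0 0 0 .6;0 0 0 0 .4;0 0 0 0 .2;0 0 0 0 0;0 0 0 0 0;0 0 0 0 0;0 0 0 0 0;0 0 0 0 0;0 0 0 0 0;0 0 0 0 0'
```

```text
clock: 16.45
eef_pos: [517.6, -394.5, 11.4]
eef_rot: [3.141, -0.001, -0.195]
wrist_force: [-3.0, 2.1, 5.2]
finger_gap: 15.8
finger_force: 45.0
clock: 17.45
eef_pos: [517.4, -394.3, 10.4]
eef_rot: [3.142, -0.0, -0.195]
wrist_force: [0.4, -0.5, -0.3]
finger_gap: 82.0
finger_force: 0.0
```

Released on the bench. I'll raise the arm, draw it back and check.

```bash
python3 -m handwheel '0 0 0 0 0;0 0 .1 0 0;0 0 .3 0 0;0 0 .5 0 0;0 0 .7 0 0;0 0 .7 0 0;0 0 .7 0 0;-.4 -.1 .6 0 0;-.6 -.2 .4 0 0;-.6 -.2 .2 0 0;-.6 -.2 0 0 0;-.6 -.2 0 0 0';python3 -m handwheel '-.6 -.2 0 0 0;-.6 -.2 0 0 0;-.6 -.2 0 0 0;-.6 -.2 0 0 0;-.5 -.2 0 0 0;-.4 -.2 0 0 0;-.2 0 0 0 0;0 0 0 0 0;0 0 0 0 0' | grep pos; python3 - <<'E'
from meas import *
a,_=look('top','top5');b,_=look('side','side5')
p,P,ok=cartons('top','top5')
roi=np.zeros(ok.shape,bool);roi[150:310,215:380]=1
for q in comps(ok&roi,60):
    r=rect('top',q,49);print(((np.array(r[0])-TO)@TR).round(1),'yaw',round(r[2]-17.2,1))
cv2.imwrite('pics/f.png',np.vstack([a[60:330,90:500],b[100:400,90:500]])[:,:,::-1])
E
```

```text
clock: 18.45
eef_pos: [404.5, -430.7, 180.5]
eef_rot: [3.14, -0.002, -0.195]
wrist_force: [-0.3, -0.2, 0.1]
finger_gap: 93.9
finger_force: 0.0
eef_pos: [265.8, -478.1, 179.1]
[ 89.6 -87.9] yaw 0.2
[ 89.9 -27. ] yaw -0.2
[89.9 37.1] yaw 1.0
[90.  85.1] yaw -0.5
```

View pics/f.png

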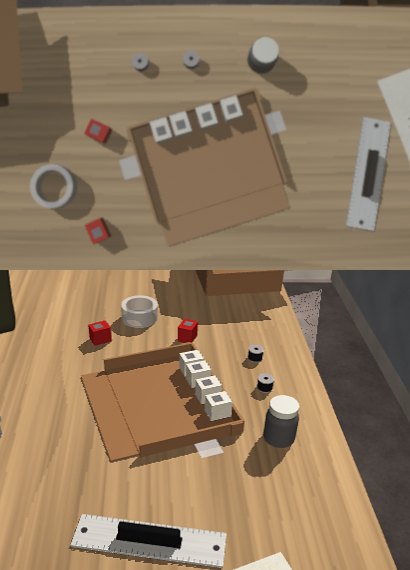

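The final picture shows the four cartons flush at the back wall, from (160,130) to (232,107). The ruler lies flat with its handle up at (370,175), and the bystanders have not moved.

```bash
python3 -c "
from cell import *
print(sign_off())"
```

```text
the job is handed in; nothing more can be done
None
```

The job is handed in: the camera shows all four cartons square and flush against the tray's back wall, the ruler lying flat on the bench, handle up and clear of the tray, and the tape roll, jar and buffers where they were.

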